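# Lock the flow-cell cover's quarter-turn screw

## Robot

A 6-joint arm with a two-finger parallel gripper is mounted at the origin on the work surface. World frame = base frame: x ahead of the robot, y to its left, z up, the work surface at z = 0. Lengths are in mm, angles in rad, forces in N, time in s.
With the tool pointing down it reaches from about 375 to 900 mm from the base axis. Payload 3.1 kg.
Tool frame: the origin (TCP) lies between the finger pads; the fingertips stand 8 mm ahead of it and the grasp point (between the pads) lies 11 mm behind it (ctrl.finger_overhang is the distance from the TCP to the fingertips, in mm); x points along the fingers, y is the direction in which the jaws open and shut, and the axes are right-handed (so a half turn about x gives the same grasp; the last joint's range is limited). The gripper opens to 87 mm and grips with 3 to 60 N. Pads are 19 mm wide; open, the fingers measure 117 mm over their backs; the gripper's body (75 mm by 190 mm) begins 51 mm behind the grasp point.
Start: joints at [0.921, 0.527, 1.433, -0, 1.181, -0.178], TCP at [283.457, 557, 230.548] pointing down, gripper open.
Joint ranges: [-3.08, 3.08], [-0.75, 2.2], [0.22, 2.44], [-1.43, 4.57], [0, 2.65], [-2.85, 2.85]. Speed limits (rad/s): [2.79, 2.79, 3.14, 3.14, 3.14, 3.14].

## Interface

Orientations are given as a 3x3 rotation matrix whose columns are the frame's x, y, z axes.
In Python, from cell import ctrl gives the robot as it stands.
- The arm moves only by the shell command python3 -m inch 'ROWS' [FORCE]. ROWS is JSON, a list of rows, each an object of numbers: "x", "y", "z": the shift along the world's x, y, z in mm; "ax", "ay", "az": the turn, a rotation vector about the world's x, y, z in rad; "claw": the closure in counts, from 0 (fully open) to 255 (shut). In form: [{"x": .., "y": .., "z": .., "ax": .., "ay": .., "az": .., "claw": ..}, ...]. A call has 1 to 10 rows; each row shifts and turns the pose as measured when the row begins; what a row does not reach is not made up. A row lasts 1/12 s, in which the tool goes at most 41.7 mm and 7.16 degrees, less where a joint would pass 70% of its speed; a pose out of reach is approached as far as the arm can. A call with a gripper value outside its range is refused whole. The fingers move at their own pace and stop on an object; FORCE is the grip in N (left out, the last holds). Time passes only in rows, so rows that do not move let the fingers close. It gives the time, the measured TCP pose, the force and the opening at its end, in the units of the state.
- ctrl.sense(): the state, without advancing time (a new reading comes with each control period).
- ctrl.camera(name): name is "side" or "top" or "wrist"; returns a dict with "img" (384x512x3 uint8, red, green, blue), "range_z" (384x512 float32, mm along the optical axis (not along the pixel's ray), 0 where there is no reading), "fx", "fy", "cx", "cy" (pixels), "R" (3x3) and "t" (3): a world point X has camera coordinates R X + t. Camera axes: x right, y down, z forward; pixel columns grow to the right and rows downward; lengths in mm; the calibration is good to about 2 mm. A picture is of the moment at which its call begins.
- ctrl.finish_job(): hands the job in, once; it reports no verdict.
The state is a dict: "time": time; "joints": joint angles; "qvel": joint speeds; "tau": joint torques, N m; "tool_pos": TCP position; "tool_rot": TCP orientation; "wrist_force": force on the tool from outside, world axes, zero at the start; "wrist_torque": the same for the moment, N m; "gripper_width": finger opening in mm.
Only numpy, scipy, OpenCV 4.12 (cv2) and the standard library are available. Lean on these libraries where they do the work, as an engineer would, in place of code of your own. Each camera call takes 0.05 s, during which the arm holds its last target. There are 200 camera calls.

## Task

One of the two quarter-turn screws on the flow-cell cover is still open (its slot points at the red marks). Take the screwdriver from its stand, push that spring-loaded screw in with the bit and, keeping it pushed in, turn it a quarter turn clockwise so that it springs back up locked with its slot at the green marks; push gently, no harder than about 15 N, and do not touch the screw with the gripper. Then stand the screwdriver back upright in its stand, and leave the rack, the jar and the box where they are.

Things in the scene. Friction and masses are not known exactly. Their poses are not given: they have to be found in the camera images.
- driver: loose flat-blade screwdriver, 110 g, 135 mm long, upright in its stand. Origin: middle of the bit's bottom edge; z up the shaft. Blade 12 mm wide along x, 2.4 mm thick along y (1.2 mm in the lowest 1.5 mm); shaft 8 mm. Orange square handle, 26 by 26 mm, faces square to x and y, from 64 to 135 mm above the origin; its underside is a flat shoulder that rests on the stand.
- stand_hole (a point): centre of the round 19 mm hole (with a 2 mm chamfer) at the top face of the fixed blue tool stand (90 x 90 mm, 76 mm high); z up. The screwdriver hangs through the hole, its shoulder resting on the top face around it, so the driver's origin then lies 64 mm below this point.
- holder: fixed flow-cell holder, aluminium with clear cover, 120 (x) by 240 (y) mm, cover top 45 mm above its origin (centre of its underside); two white ports 14 mm wide rise 12 mm over the cover, 30 mm either side of the middle along y. A quarter-turn screw stands near each end, 80 mm from the middle: one open, the other already locked and fixed.
- fastener: black collar of the open screw, a fixed disc 52 mm across, 5 mm high, on the cover; origin: centre of its underside on the screw's axis, z up; red marks on its x axis, green on its y axis. Steel screw head 20 mm across; its slot (along x while open) is 3.8 mm wide, 5 mm deep, open at both ends. The slot floor is 15 to 27 mm above the origin, differing by gasket and not measured: feel for it.
- plunger (a joint): how far the open screw is pushed in, m: 0 up, grows downward. A spring holds it up: it yields from about 5 N of push, 1.5 N more per mm, and bottoms hard at 0.0042 (11.3 N). A cross pin keeps the screw from turning until it is about 0.003 in (9.5 N), and holds it locked once it has sprung up after the quarter turn.
- screw (a joint): turn of the open screw, rad: 0 open (slot along the red marks), grows clockwise seen from above, 1.57 locked (slot along the green marks), hard stop at 1.72; 0.08 of play in the open notch. Turning it takes about 0.05 N m while pushed in; the bit has about 0.12 of play in the slot.
- tube_rack: loose white rack with capped tubes, 100 x 70 mm, 88 mm high; origin: centre of its underside. Not to be disturbed.
- reagent: loose white jar with blue cap, 60 mm across, 95 mm high; origin: centre of its underside. Not to be disturbed.
- tip_box: loose blue box with clear lid, 110 x 80 mm, 68 mm high; origin: centre of its underside. Not to be disturbed.
Things that resemble listed ones, but are neither listed nor needed, are in the scene too. Leave any pink or yellow look-alike of the driver alone.

How it is judged (in metres and radians):
On the way, in this order (a step that is already met when the one before it is completed fails the run):
1. the screwdriver is lifted clear of its stand (z of driver in the frame of stand_hole above 0.003 m), for 0.1 s.
2. the bit holds the screw pushed in while the screw is part of the way round (contact force between driver and fastener above 3 N and value of joint plunger above 0.0022 m and value of joint screw between 0.4 and 1.3 rad), for 0.05 s.
3. the screw has sprung back up in the locked notch (value of joint screw above 1.42 rad and value of joint plunger below 0.0012 m), for 0.2 s.
At the end, for the whole second after the job is handed in: The screw is turned at least 1.42 rad from open and has sprung back up (pushed in less than 1.2 mm); the screwdriver stands at rest in the stand's hole, its shoulder within 5 mm of the stand's top, its bit within 10 mm of the hole's axis sideways, upright within 0.12 rad (all of step 3 and horizontal distance between driver and stand_hole below 0.01 m and z of driver in the frame of stand_hole below -0.059 m and angle between driver's own z axis and vertical below 0.12 rad and linear speed of driver below 0.02 m/s); the robot touches nothing.
It fails at once if the screwdriver bears on the screw or its collar with more than 26 N in all (push and sideways forces of turning added up) (contact force between driver and fastener above 26 N).
It fails at once if the gripper touches the screw or its collar (contact force between the fingers and fastener above 1 N).
It fails at once if a bystander is moved more than 15 mm (distance of any of tube_rack, reagent, tip_box from where it was at the start of the episode above 0.015 m).
It also fails if it takes over 72 s, if anything falls off the work surface, if the arm or the gripper's body presses on something with over 40 N, if the wrist force passes 120 N, or if a joint passes its speed limit or range.

## Working session

There is one attempt and no reset: what is moved stays moved. The work goes in short steps, Python scripts to look and compute and a shell command to move; the robot and the scene stay as the last step left them, time stands still between calls to the robot, and variables do not carry over. Pictures are saved under pics/ and viewed, about 8 in all and at most 12, crops included, and the job is handed in when it is done.

```bash
ls; mkdir -p pics
python3 - <<'E'
from cell import ctrl
import cv2,pickle
s=ctrl.sense();print(s)
ims={}
for n in("top","side"):
    c=ctrl.camera(n);ims[n]=c
    cv2.imwrite(f"pics/{n}0.png",c["img"][:,:,::-1])
    print(n,c["fx"],c["fy"],c["cx"],c["cy"],c["R"],c["t"])
pickle.dump(ims,open("c0.pkl","wb"))
E
```

```text
pics
{'time': 0.0, 'joints': array([ 9.21496722e-01,  5.28490357e-01,  1.43390577e+00, -1.48700576e-05,
        1.18138555e+00, -1.78483963e-01]), 'qvel': array([ 0.00044221, -0.00155718,  0.00089523,  0.00024693,  0.00145588,
        0.00037973]), 'tau': array([-5.55634670e-04, -4.40047181e+01, -1.76589471e+01,  6.32540113e-02,
        5.84068056e-02, -1.99792689e-04]), 'tool_pos': array([283.03617393, 556.43462571, 229.55565083]), 'tool_rot': array([[-1.31258968e-03,  4.53606875e-01,  8.91200920e-01],
       [-1.75189219e-03,  8.91199277e-01, -4.53608619e-01],
       [-9.99997604e-01, -2.15668993e-03, -3.75108633e-04]]), 'wrist_force': array([ 0.62548574,  0.69262029, -0.79931537]), 'wrist_torque': array([ 0.0168937 , -0.02066979,  0.00676061]), 'gripper_width': 87.14883351018084}
top 365.653771827016 365.653771827016 256.01353733067117 191.45183537882556 [[ 0.00846316 -0.99982529  0.0166663 ]
 [-0.98573524 -0.01114322 -0.16793409]
 [ 0.16809047 -0.01500731 -0.98565733]] [-62.98229703 571.39067933 942.84531027]
side 429.0934259687515 429.0934259687515 257.35026934657185 187.5476395115706 [[ 0.70458566 -0.70937245  0.01870241]
 [-0.48204516 -0.49780106 -0.72098999]
 [ 0.52076051  0.4989838  -0.69269304]] [-432.11830998  302.44295487  925.10889994]
```

View pics/top0.png

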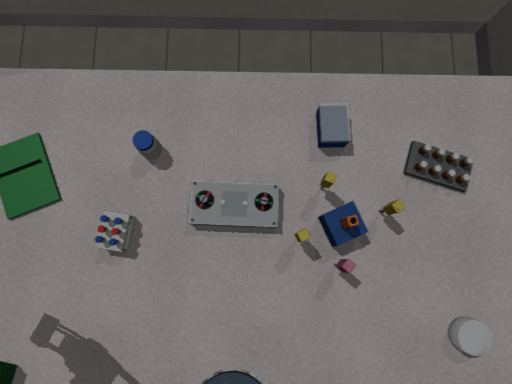

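View pics/side0.png

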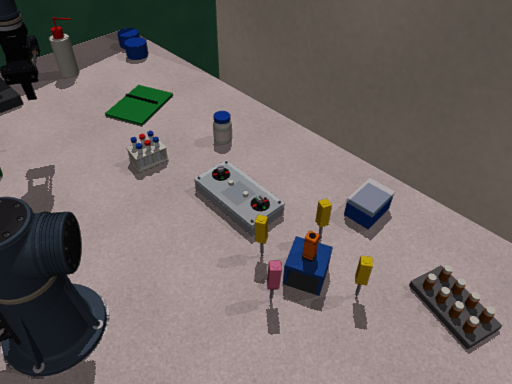

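The top view shows the holder around (234,204), with collars at (205,199) and (264,201). The stand is at (343,224) with the orange driver at (348,221). Look-alikes are at (303,236), (329,180), (396,207) and (347,266). Next I'll enlarge these areas and measure.

```bash
cat > h.py <<'E'
import numpy as np,cv2
def cloud(c):
    z=c["range_z"].astype(float);v,u=np.mgrid[:z.shape[0],:z.shape[1]]
    P=np.stack([(u-c["cx"])/c["fx"]*z,(v-c["cy"])/c["fy"]*z,z],-1)
    W=(P-c["t"])@c["R"]; W[z==0]=np.nan
    return W
def ray(c,u,v,h):
    d=c["R"].T@np.array([(u-c["cx"])/c["fx"],(v-c["cy"])/c["fy"],1]);o=-c["R"].T@c["t"]
    return o+d*(h-o[2])/d[2]
def proj(c,X):
    p=c["R"]@np.asarray(X,float)+c["t"];return c["fx"]*p[0]/p[2]+c["cx"],c["fy"]*p[1]/p[2]+c["cy"]
E
python3 - <<'E'
from h import *
import pickle
ims=pickle.load(open("c0.pkl","rb"))
def crop(c,u0,v0,w,hh,W,H): return cv2.resize(c["img"][v0:v0+hh,u0:u0+w,::-1],(W,H),interpolation=cv2.INTER_CUBIC)
t,s=ims["top"],ims["side"]
a=np.hstack([crop(t,185,175,50,50,400,300*4//3-100),crop(t,240,175,50,50,400,300)])
b=np.hstack([crop(t,290,170,120,110,400,300),crop(s,240,190,140,110,400,300)])
a=np.hstack([crop(t,185,178,50,38,400,300),crop(t,240,182,50,38,400,300)])
cv2.imwrite("pics/c1.png",np.vstack([a,b]))
for n,c in ims.items():
    W=cloud(c);hsv=cv2.cvtColor(c["img"],cv2.COLOR_RGB2HSV);h,sa,v=[hsv[...,i] for i in range(3)]
    for nm,m in {"orange":(h<14)&(h>4)&(sa>180)&(v>60),"yellow":(h>22)&(h<32)&(sa>150)&(v>60),"pink":(h>160)&(sa>80)&(v>90),"blue":(h>105)&(h<125)&(sa>150)}.items():
        k,l,st,ce=cv2.connectedComponentsWithStats(m.astype(np.uint8))
        for i in range(1,k):
            if st[i,4]<15: continue
            p=W[l==i];zt=np.nanpercentile(p[:,2],90);top=p[np.abs(p[:,2]-zt)<5]
            print(n,nm,st[i],"ztop",zt.round(1),"c",np.nanmean(top,0).round(1),np.nanmin(top,0).round(0),np.nanmax(top,0).round(0))
            if nm=="blue" and n=="top" and 300<ce[i][0]<370:
                vv,uu=np.nonzero(l==i);q=W[vv,uu];mm=np.abs(q[:,2]-np.nanpercentile(q[:,2],70))<6
                r=cv2.minAreaRect(q[mm][:,:2].astype(np.float32));print("  rect",r)
W=cloud(t)
m=(W[...,2]>38)&(W[...,2]<60);m[:,:185]=0;m[:,285:]=0;m[:175]=0;m[235:]=0
q=W[m];print("holder",cv2.minAreaRect(q[:,:2].astype(np.float32)),np.median(q[:,2]))
E
```

```text
top orange [346 215  12  12  48] ztop 148.2 c [ 485.8 -287.8  146.6] [ 476. -301.  144.] [ 500. -277.  150.]
top yellow [322 172  14  11  95] ztop 137.2 c [ 595.8 -240.5  135.2] [ 583. -254.  132.] [ 609. -228.  140.]
top yellow [386 200  18  12 105] ztop 137.4 c [ 525.8 -406.9  135.6] [ 512. -420.  133.] [ 540. -396.  140.]
top yellow [297 229  12  13  96] ztop 137.0 c [ 451.4 -171.4  135.1] [ 437. -183.  132.] [ 466. -159.  140.]
top pink [342 259  13  14 104] ztop 137.9 c [ 379.2 -279.5  135.6] [ 364. -293.  133.] [ 395. -267.  140.]
top blue [317 111  30  36 161] ztop 42.4 c [ 713.3 -273.1   42.7] [ 712. -308.   38.] [ 717. -236.   47.]
  rect ((745.1010131835938, -248.76048278808594), (122.394287109375, 56.4113883972168), 37.862239837646484)
top blue [133 131  20  19 294] ztop 96.0 c [698.6 243.2  94.2] [674. 218.  91.] [724. 269.  98.]
top blue [ 319  202   48   44 1029] ztop 78.1 c [ 484.7 -285.8   76.2] [ 432. -345.   73.] [ 542. -233.   81.]
  rect ((487.0143127441406, -289.5965270996094), (87.53218841552734, 87.2591552734375), 24.43008041381836)
top blue [101 216   6   5  2
[... 1145 characters left out ...]
1.1 c [490.5 333.7  89. ] [484. 326.  86.] [498. 343.  95.]
side blue [131 137   5   6  24] ztop 91.9 c [436.6 342.5  90.1] [430. 335.  87.] [444. 352.  92.]
side blue [153 137   5   5  23] ztop 91.9 c [484.3 298.5  89.8] [478. 292.  87.] [490. 308.  93.]
side blue [136 143   6   6  29] ztop 91.4 c [432.2 306.8  89.8] [426. 299.  87.] [439. 316.  93.]
side blue [345 198  47  31 478] ztop 46.5 c [ 726.8 -283.6   46.3] [ 710. -313.   42.] [ 808. -237.   51.]
side blue [ 283  237   49   58 1205] ztop 79.2 c [ 480.6 -293.7   77.5] [ 428. -347.   74.] [ 543. -232.   81.]
holder ((540.7489013671875, 1.2486343383789062), (240.08482360839844, 120.80696105957031), 88.11653900146484) 45.03122160037265
```

View pics/c1.png

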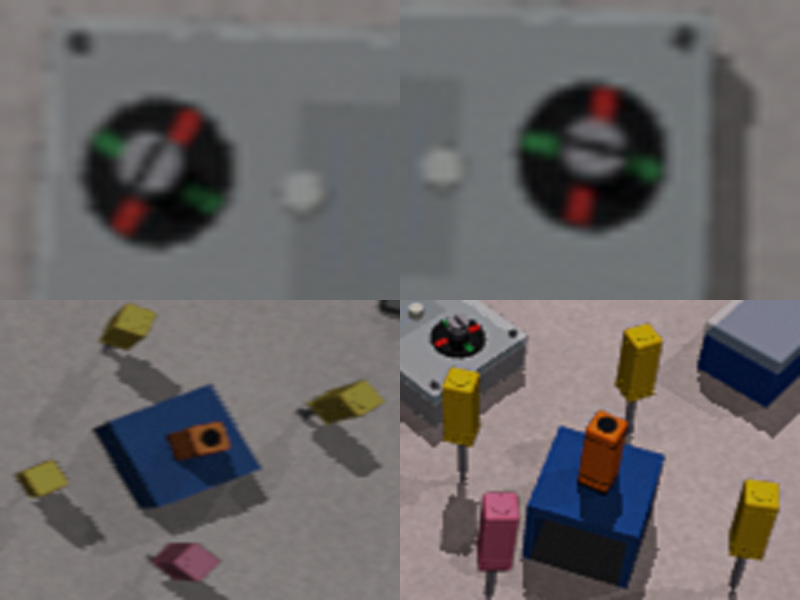

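In c1, the left screw (y≈+81) is open: its slot lies along the red marks, with reds near crop (185,125) and (130,215). The right screw is locked. The orange driver is upright in the stand. I'll move over the open screw for a wrist view.

```bash
R='{"x":18.5,"y":-34,"z":4}'; python3 -m inch '[{"x":18.5,"y":-34,"z":4},{"x":18.5,"y":-34,"z":4},{"x":18.5,"y":-34,"z":4},{"x":18.5,"y":-34,"z":4},{"x":18.5,"y":-34,"z":4},{"x":18.5,"y":-34,"z":4},{"x":18.5,"y":-34,"z":4}]'; python3 -m inch '[{"x":18.5,"y":-34,"z":4},{"x":18.5,"y":-34,"z":4},{"x":18.5,"y":-34,"z":4},{"x":18.5,"y":-34,"z":4},{"x":18.5,"y":-34,"z":4},{"x":18.5,"y":-34,"z":4},{"x":18.5,"y":-34,"z":4},{"z":0},{"z":0}]'
python3 - <<'E'
from cell import ctrl
import cv2,pickle
c=ctrl.camera("wrist");pickle.dump(c,open("w1.pkl","wb"));cv2.imwrite("pics/w1.png",c["img"][:,:,::-1])
s=ctrl.sense();print(s["time"],s["tool_pos"],s["joints"])
from h import *
print(proj(c,[543,81,60]), -c["R"].T@c["t"], c["fx"])
E
```

```text
0.15 [283.10356572 556.57797677 229.74923404] [ 9.21550400e-01  5.28330037e-01  1.43360682e+00 -1.48282922e-05
  1.18142382e+00 -1.78493475e-01]
(np.float64(48.550089117050334), np.float64(468.7566150953881)) [216.43890087 590.05979083 382.63111462] 305.23582204559233validation failed for argument at $[0]...
validation failed for argument at $[0]...
```

View pics/w1.png

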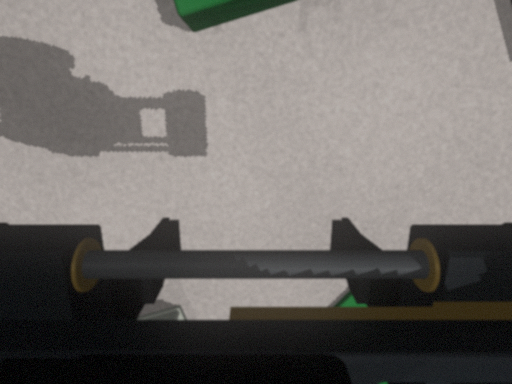

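The rows were refused, so every key is required. The wrist camera looks about 75 mm behind the fingers, so I'll offset the TCP to match.

```bash
python3 -m inch '[{"x":22,"y":-33,"z":3,"ax":0,"ay":0,"az":0,"claw":0},{"x":22,"y":-33,"z":3,"ax":0,"ay":0,"az":0,"claw":0},{"x":22,"y":-33,"z":3,"ax":0,"ay":0,"az":0,"claw":0},{"x":22,"y":-33,"z":3,"ax":0,"ay":0,"az":0,"claw":0},{"x":22,"y":-33,"z":3,"ax":0,"ay":0,"az":0,"claw":0},{"x":22,"y":-33,"z":3,"ax":0,"ay":0,"az":0,"claw":0},{"x":22,"y":-33,"z":3,"ax":0,"ay":0,"az":0,"claw":0},{"x":22,"y":-33,"z":3,"ax":0,"ay":0,"az":0,"claw":0}]'; python3 -m inch '[{"x":22,"y":-33,"z":3,"ax":0,"ay":0,"az":0,"claw":0},{"x":22,"y":-33,"z":3,"ax":0,"ay":0,"az":0,"claw":0},{"x":22,"y":-33,"z":3,"ax":0,"ay":0,"az":0,"claw":0},{"x":22,"y":-33,"z":3,"ax":0,"ay":0,"az":0,"claw":0},{"x":22,"y":-33,"z":3,"ax":0,"ay":0,"az":0,"claw":0},{"x":22,"y":-33,"z":3,"ax":0,"ay":0,"az":0,"claw":0},{"x":22,"y":-33,"z":3,"ax":0,"ay":0,"az":0,"claw":0},{"x":0,"y":0,"z":0,"ax":0,"ay":0,"az":0,"claw":0},{"x":0,"y":0,"z":0,"ax":0,"ay":0,"az":0,"claw":0}]'
python3 - <<'E'
from cell import ctrl
import cv2,pickle
c=ctrl.camera("wrist");pickle.dump(c,open("w1.pkl","wb"))
s=ctrl.sense();print(s["time"],s["tool_pos"],s["joints"])
from h import *
u,v=proj(c,[543,81,60]);print(u,v,-c["R"].T@c["t"])
u0,v0=int(u)-50,int(v)-37;print(u0,v0)
u0=max(0,min(u0,412));v0=max(0,min(v0,309))
cv2.imwrite("pics/w2.png",np.hstack([cv2.resize(c["img"][v0:v0+75,u0:u0+100,::-1],(800,600),interpolation=cv2.INTER_CUBIC)]))
E
```

```text
time: 0.82
tool_pos: [456.9, 288.0, 251.2]
tool_rot: [[-0.006, 0.439, 0.899], [-0.0, 0.899, -0.439], [-1.0, -0.003, -0.005]]
wrist_force: [1.3, 0.7, -0.2]
gripper_width: 87.3
time: 1.57
tool_pos: [619.9, 34.7, 271.7]
tool_rot: [[-0.005, 0.448, 0.894], [-0.003, 0.894, -0.448], [-1.0, -0.005, -0.003]]
wrist_force: [-0.7, -0.1, 0.5]
gripper_width: 86.9
1.6167 [620.27684529  34.42130304 271.74148342] [-0.12183626  0.48239425  1.39176574 -0.00509708  1.27082232 -1.22694198]
262.64017408818046 89.69192435969572 [553.69653876  68.09215216 424.85342989]
212 52
```

View pics/w2.png

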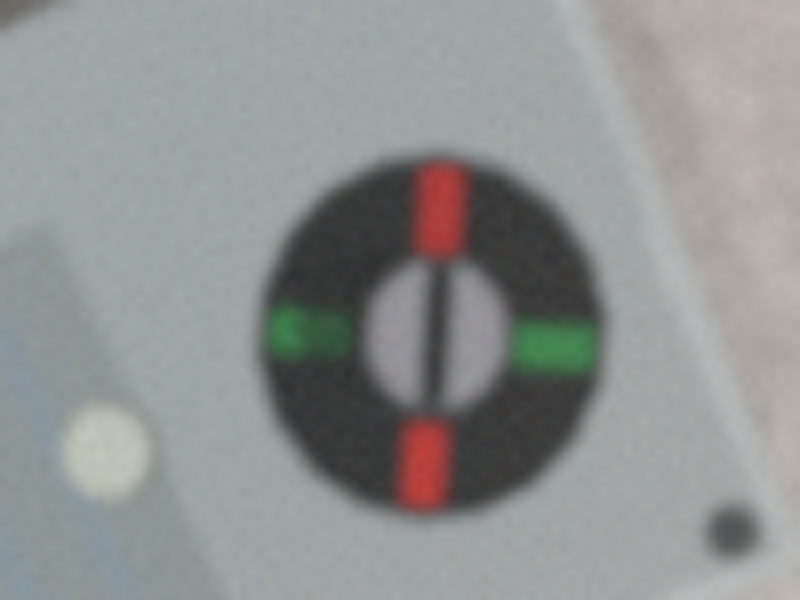

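w2 shows the open screw's collar centred at crop (432,338). The reds are at (442,210) and (425,466), and the greens at (298,333) and (555,346). The slot runs along the reds. Next I'll get the wrist view of the driver.

```bash
python3 -m inch '[{"x":-4.5,"y":-37,"z":0,"ax":0,"ay":0,"az":0,"claw":0},{"x":-4.5,"y":-37,"z":0,"ax":0,"ay":0,"az":0,"claw":0},{"x":-4.5,"y":-37,"z":0,"ax":0,"ay":0,"az":0,"claw":0},{"x":-4.5,"y":-37,"z":0,"ax":0,"ay":0,"az":0,"claw":0},{"x":-4.5,"y":-37,"z":0,"ax":0,"ay":0,"az":0,"claw":0},{"x":-4.5,"y":-37,"z":0,"ax":0,"ay":0,"az":0,"claw":0},{"x":-4.5,"y":-37,"z":0,"ax":0,"ay":0,"az":0,"claw":0},{"x":-4.5,"y":-37,"z":0,"ax":0,"ay":0,"az":0,"claw":0},{"x":-4.5,"y":-37,"z":0,"ax":0,"ay":0,"az":0,"claw":0},{"x":-4.5,"y":-37,"z":0,"ax":0,"ay":0,"az":0,"claw":0}]'; python3 -m inch '[{"x":0,"y":0,"z":0,"ax":0,"ay":0,"az":0,"claw":0},{"x":0,"y":0,"z":0,"ax":0,"ay":0,"az":0,"claw":0}]'
python3 - <<'E'
from cell import ctrl
import cv2,pickle
from h import *
w=pickle.load(open("w1.pkl","rb"))
P=lambda x,y,h,u0=212,v0=52:ray(w,u0+(x+.5)/8-.5,v0+(y+.5)/8-.5,h)
r1,r2,g1,g2=P(442,210,50),P(425,466,50),P(298,333,50),P(555,346,50)
print("collar",P(432,337,50),"reds mid",(r1+r2)/2,"red yaw",np.degrees(np.arctan2(*(r1-r2)[1::-1])),"green yaw",np.degrees(np.arctan2(*(g1-g2)[1::-1])))
W=cloud(w);q=W[52:127,212:312].reshape(-1,3);print("z percentiles",np.nanpercentile(q[:,2],[5,50,95]), "head z",W[52+41,212+48],W[52+41,212+60])
c=ctrl.camera("wrist");pickle.dump(c,open("w2.pkl","wb"))
s=ctrl.sense();print(s["time"],s["tool_pos"],s["joints"])
u,v=proj(c,[485,-290,147]);print(u,v)
u0,v0=int(u)-40,int(v)-30;u0=max(0,min(u0,432));v0=max(0,min(v0,324));print(u0,v0)
cv2.imwrite("pics/w3.png",cv2.resize(c["img"][v0:v0+60,u0:u0+80,::-1],(800,600),interpolation=cv2.INTER_CUBIC))
E
```

```text
time: 2.45
tool_pos: [568.1, -323.1, 269.3]
tool_rot: [[-0.012, 0.419, 0.908], [0.007, 0.908, -0.418], [-1.0, 0.001, -0.014]]
wrist_force: [1.2, 0.0, 0.8]
gripper_width: 86.5
time: 2.62
tool_pos: [566.7, -328.5, 268.4]
tool_rot: [[-0.013, 0.423, 0.906], [0.005, 0.906, -0.423], [-1.0, -0.001, -0.014]]
wrist_force: [-0.2, 1.1, 0.5]
gripper_width: 86.7
collar [548.25203633  82.4491826   50.        ] reds mid [548.68436301  82.46442176  50.        ] red yaw 149.99368381651882 green yaw -119.3404852566437
z percentiles [-1.48236068 43.85571012 51.52529456] head z [545.15817117  76.44455721  71.44622303] [551.09417414  88.3181699   71.3683212 ]
2.6667 [ 566.69545951 -328.67800018  268.43467663] [-0.69311379  0.5387279   1.29804829 -0.00610199  1.31713937 -1.82594345]
256.3455869165294 85.68987022591247
216 55
```

View pics/w3.png

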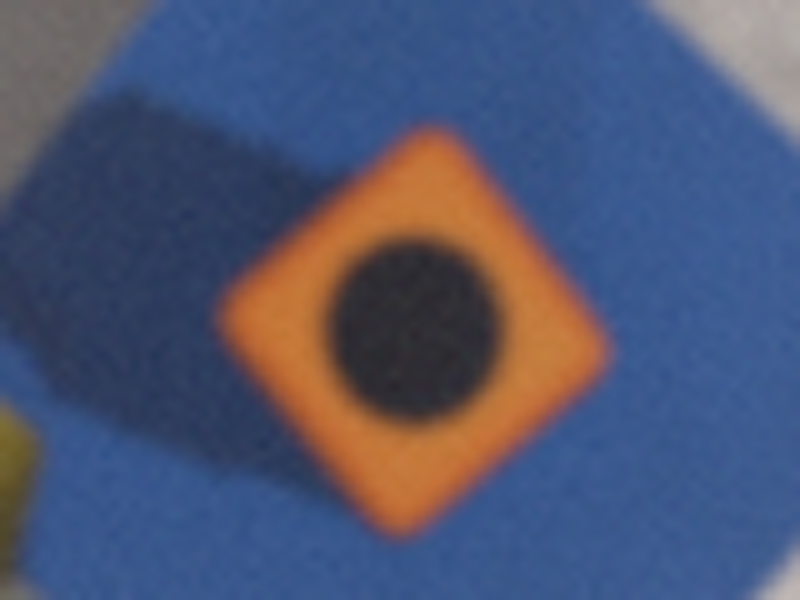

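w3 shows the handle top face with corners (440,120), (612,348), (400,542) and (215,315). I'll compute positions from all cameras to compare.

Run:
```python
from h import *
import pickle
w=pickle.load(open("w2.pkl","rb"));w1=pickle.load(open("w1.pkl","rb"));ims=pickle.load(open("c0.pkl","rb"))
C=[ray(w,216+(x+.5)/10-.5,55+(y+.5)/10-.5,147) for x,y in [(440,120),(612,348),(400,542),(215,315)]]
print("wrist handle c",np.mean(C,0),[np.degrees(np.arctan2(*(C[(i+1)%4]-C[i])[1::-1])).round(1) for i in range(4)],[np.linalg.norm(C[(i+1)%4]-C[i]).round(1) for i in range(4)])
print("black dot",ray(w,216+41.5-.5,55+33-.5,147))
def blob(c,m,h,box):
    mm=np.zeros(m.shape,np.uint8);u0,v0,u1,v1=box;mm[v0:v1,u0:u1]=m[v0:v1,u0:u1]
    k,l,st,ce=cv2.connectedComponentsWithStats(cv2.morphologyEx(mm,cv2.MORPH_CLOSE,np.ones((5,5))))
    i=1+np.argmax(st[1:,4]);pts=np.argwhere(l==i)[:,::-1].astype(np.float32)
    e=cv2.fitEllipse(cv2.convexHull(pts));return st[i],e[0],ray(c,*e[0],h)
for n,c,P in(("top",ims["top"],[543,81,50]),("side",ims["side"],[543,81,50]),("wrist",w1,[546,82,50])):
    hsv=cv2.cvtColor(c["img"],cv2.COLOR_RGB2HSV);m=(hsv[...,2]<75)|(hsv[...,1]>110)
    u,v=map(int,proj(c,P));r=16 if n!="wrist" else 30
    print(n,"collar",u,v,blob(c,m,50,(u-r,v-r,u+r,v+r)))
t=ims["top"];W=cloud(t)
# locked collar too
hsv=cv2.cvtColor(t["img"],cv2.COLOR_RGB2HSV);m=(hsv[...,2]<75)|(hsv[...,1]>110);print("locked",blob(t,m,50,(248,186,280,217)))
for n,c in ims.items():
    hsv=cv2.cvtColor(c["img"],cv2.COLOR_RGB2HSV)
    m=(hsv[...,2]<60);u,v=map(int,proj(c,[486,-290,147]));print(n,"dot",blob(c,m,147,(u-5,v-5,u+6,v+6)))
```

```text
wrist handle c [ 486.91873003 -290.06285641  147.        ] [np.float64(14.0), np.float64(-73.4), np.float64(-164.9), np.float64(104.2)] [np.float64(23.6), np.float64(24.3), np.float64(24.6), np.float64(24.8)]
black dot [ 486.57664341 -290.11283825  147.        ]
top collar 204 201 (array([195, 190,  19,  20, 282], dtype=int32), (204.30355834960938, 199.44778442382812), array([548.37678281,  81.73399672,  50.        ]))
side collar 219 174 (array([212, 167,  18,  14, 189], dtype=int32), (220.50718688964844, 173.70309448242188), array([547.77977576,  83.60690544,  50.        ]))
wrist collar 264 92 (array([ 246,   73,   40,   43, 1047], dtype=int32), (265.4185791015625, 93.70661926269531), array([548.19575172,  82.28867994,  50.        ]))
locked (array([254, 192,  19,  20, 282], dtype=int32), (263.48394775390625, 201.40921020507812), array([544.77225718, -77.70244375,  50.        ]))
top dot (array([347, 217,   9,   9,  39], dtype=int32), (351.1513977050781, 222.62789916992188), array([ 481.46169174, -286.29827201,  147.        ]))
side dot (array([309, 233,   7,   5,  26], dtype=int32), (312.0240173339844, 235.2340850830078), array([ 488.96817912, -287.461909  ,  147.        ]))
```

The collar is at (548.2, 82.3) and all cameras agree. The slot yaw is about -30°. The handle is at (486.8, -290.1), yaw 15° mod 90. I'll position above it with the jaws along 15°.

```bash
python3 -m inch '[{"x":-10,"y":5,"z":0,"ax":0,"ay":0,"az":-0.11,"claw":0},{"x":-10,"y":5,"z":0,"ax":0,"ay":0,"az":-0.11,"claw":0},{"x":-10,"y":5,"z":0,"ax":0,"ay":0,"az":-0.11,"claw":0},{"x":-10,"y":5,"z":0,"ax":0,"ay":0,"az":-0.11,"claw":0},{"x":-10,"y":5,"z":0,"ax":0,"ay":0,"az":-0.11,"claw":0},{"x":-10,"y":5,"z":0,"ax":0,"ay":0,"az":-0.11,"claw":0},{"x":-10,"y":5,"z":0,"ax":0,"ay":0,"az":-0.11,"claw":0},{"x":-10,"y":4,"z":0,"ax":0,"ay":0,"az":-0.1,"claw":0},{"x":0,"y":0,"z":0,"ax":-0.005,"ay":-0.013,"az":0,"claw":0},{"x":0,"y":0,"z":0,"ax":0,"ay":0,"az":0,"claw":0}]'
cat > st.py <<'E'
from cell import ctrl
import numpy as np
s=ctrl.sense();R=s["tool_rot"];b=np.cross(R[:,0],[0,0,-1])
print("t",round(s["time"],2),"p",s["tool_pos"].round(2),"yaw",np.degrees(np.arctan2(R[1,1],R[0,1])).round(2),"untilt",b.round(4),"F",s["wrist_force"].round(2),"T",s["wrist_torque"].round(3),"w",round(s["gripper_width"],2),"j6",s["joints"][5].round(3))
E
python3 st.py
```

```text
time: 3.5
tool_pos: [485.9, -262.3, 267.4]
tool_rot: [[0.005, 0.969, 0.249], [0.016, 0.249, -0.968], [-1.0, 0.009, -0.014]]
wrist_force: [-0.2, 0.7, 0.2]
gripper_width: 86.8
t 3.5 p [ 485.85 -262.25  267.41] yaw 14.4 untilt [-0.0163  0.0055  0.    ] F [-0.17  0.66  0.22] T [-0.045  0.042 -0.029] w 86.84 j6 -0.964
```

```bash
python3 -m inch '[{"x":0.5,"y":-14,"z":-20,"ax":-0.016,"ay":0.005,"az":0.01,"claw":0},{"x":0.5,"y":-12,"z":-20,"ax":0,"ay":0,"az":0,"claw":0},{"x":0,"y":0,"z":-20,"ax":0,"ay":0,"az":0,"claw":0},{"x":0,"y":0,"z":0,"ax":0,"ay":0,"az":0,"claw":0},{"x":0,"y":0,"z":0,"ax":0,"ay":0,"az":0,"claw":0}]'; python3 st.py
```

```text
time: 3.92
tool_pos: [492.0, -285.0, 208.6]
tool_rot: [[0.008, 0.96, 0.279], [-0.005, 0.279, -0.96], [-1.0, 0.006, 0.007]]
wrist_force: [0.1, 0.6, -0.6]
gripper_width: 87.1
t 3.92 p [ 491.98 -284.99  208.58] yaw 16.18 untilt [0.0051 0.0081 0.    ] F [ 0.06  0.64 -0.58] T [-0.018 -0.013 -0.002] w 87.09 j6 -1.006
```

```bash
python3 -m inch '[{"x":-3,"y":-3,"z":-10,"ax":0,"ay":0,"az":-0.01,"claw":0},{"x":-2,"y":-2,"z":-10,"ax":0.004,"ay":0.008,"az":-0.01,"claw":0},{"x":0,"y":0,"z":0,"ax":0,"ay":0,"az":0,"claw":0},{"x":0,"y":0,"z":0,"ax":0,"ay":0,"az":0,"claw":0},{"x":0,"y":0,"z":0,"ax":0,"ay":0,"az":0,"claw":0}]'; python3 st.py;python3 -m inch '[{"x":0,"y":0,"z":0,"ax":0,"ay":0,"az":0,"claw":0},{"x":0,"y":0,"z":0,"ax":0,"ay":0,"az":0,"claw":0},{"x":0,"y":0,"z":0,"ax":0,"ay":0,"az":0,"claw":0}]'; python3 st.py
```

```text
time: 4.33
tool_pos: [488.8, -290.2, 189.4]
tool_rot: [[0.003, 0.965, 0.262], [-0.004, 0.262, -0.965], [-1.0, 0.002, 0.004]]
wrist_force: [-0.1, 0.1, -0.1]
gripper_width: 86.8
t 4.33 p [ 488.79 -290.23  189.41] yaw 15.2 untilt [0.0037 0.0027 0.    ] F [-0.11  0.12 -0.09] T [-0.046  0.077 -0.046] w 86.83 j6 -0.997
time: 4.58
tool_pos: [489.3, -290.7, 190.6]
tool_rot: [[0.005, 0.965, 0.262], [-0.005, 0.262, -0.965], [-1.0, 0.003, 0.006]]
wrist_force: [0.7, 0.8, 0.7]
gripper_width: 87.0
t 4.58 p [ 489.31 -290.75  190.64] yaw 15.2 untilt [0.0052 0.0046 0.    ] F [0.69 0.81 0.72] T [-0.095 -0.001  0.033] w 86.97 j6 -0.997
```

```bash
python3 -m inch '[{"x":-1,"y":0.2,"z":-15,"ax":0.004,"ay":0.004,"az":0,"claw":0},{"x":-1,"y":0.2,"z":-15,"ax":0,"ay":0,"az":0,"claw":0},{"x":0,"y":0,"z":-15,"ax":0,"ay":0,"az":0,"claw":0},{"x":0,"y":0,"z":-15,"ax":0,"ay":0,"az":0,"claw":0},{"x":0,"y":0,"z":-12,"ax":0,"ay":0,"az":0,"claw":0},{"x":0,"y":0,"z":-10,"ax":0,"ay":0,"az":0,"claw":0},{"x":0,"y":0,"z":0,"ax":0,"ay":0,"az":0,"claw":0},{"x":0,"y":0,"z":0,"ax":0,"ay":0,"az":0,"claw":0},{"x":0,"y":0,"z":0,"ax":0,"ay":0,"az":0,"claw":0}]'; python3 st.py
```

```text
time: 5.33
tool_pos: [490.0, -292.6, 109.7]
tool_rot: [[0.009, 0.965, 0.263], [-0.008, 0.263, -0.965], [-1.0, 0.006, 0.01]]
wrist_force: [-0.1, 0.8, -0.3]
gripper_width: 87.0
t 5.33 p [ 489.99 -292.57  109.71] yaw 15.23 untilt [0.0083 0.0087 0.    ] F [-0.09  0.8  -0.25] T [-0.053  0.039  0.028] w 87.0 j6 -0.999
```

```bash
python3 -m inch '[{"x":-1.6,"y":1.2,"z":-4,"ax":0.006,"ay":0.006,"az":0,"claw":0},{"x":-1.2,"y":1,"z":-4,"ax":0.003,"ay":0.003,"az":0,"claw":0},{"x":0,"y":0,"z":0,"ax":0,"ay":0,"az":0,"claw":0},{"x":0,"y":0,"z":0,"ax":0,"ay":0,"az":0,"claw":0}]'; python3 st.py
```

```text
time: 5.67
tool_pos: [488.3, -291.3, 103.5]
tool_rot: [[0.003, 0.965, 0.263], [-0.002, 0.263, -0.965], [-1.0, 0.002, 0.002]]
wrist_force: [-0.1, 0.6, 0.4]
gripper_width: 87.1
t 5.67 p [ 488.31 -291.32  103.46] yaw 15.24 untilt [0.0018 0.0025 0.    ] F [-0.06  0.61  0.41] T [-0.086  0.051  0.042] w 87.07 j6 -1.001
```

```bash
python3 -m inch '[{"x":-1.2,"y":1,"z":-3,"ax":0.002,"ay":0.002,"az":0,"claw":0},{"x":0,"y":0,"z":0,"ax":0,"ay":0,"az":0,"claw":100},{"x":0,"y":0,"z":0,"ax":0,"ay":0,"az":0,"claw":255},{"x":0,"y":0,"z":0,"ax":0,"ay":0,"az":0,"claw":255},{"x":0,"y":0,"z":0,"ax":0,"ay":0,"az":0,"claw":255},{"x":0,"y":0,"z":0,"ax":0,"ay":0,"az":0,"claw":255},{"x":0,"y":0,"z":0,"ax":0,"ay":0,"az":0,"claw":255},{"x":0,"y":0,"z":0,"ax":0,"ay":0,"az":0,"claw":255},{"x":0,"y":0,"z":0,"ax":0,"ay":0,"az":0,"claw":255},{"x":0,"y":0,"z":0,"ax":0,"ay":0,"az":0,"claw":255}]' 40; python3 st.py;  python3 -m inch '[{"x":0,"y":0,"z":0,"ax":0,"ay":0,"az":0,"claw":255},{"x":0,"y":0,"z":0,"ax":0,"ay":0,"az":0,"claw":255},{"x":0,"y":0,"z":0,"ax":0,"ay":0,"az":0,"claw":255}]' 40; python3 st.py
```

```text
time: 6.5
tool_pos: [487.4, -290.5, 100.9]
tool_rot: [[0.001, 0.965, 0.263], [-0.001, 0.263, -0.965], [-1.0, 0.001, 0.001]]
wrist_force: [1.1, 0.4, 0.6]
gripper_width: 34.9
t 6.5 p [ 487.37 -290.53  100.92] yaw 15.24 untilt [0.0006 0.0015 0.    ] F [1.09 0.4  0.62] T [-0.047  0.071 -0.035] w 34.9 j6 -1.001
time: 6.75
tool_pos: [487.4, -290.5, 100.9]
tool_rot: [[0.002, 0.965, 0.263], [-0.001, 0.263, -0.965], [-1.0, 0.001, 0.001]]
wrist_force: [-0.1, -1.0, 0.6]
gripper_width: 25.7
t 6.75 p [ 487.45 -290.54  100.93] yaw 15.24 untilt [0.0007 0.0017 0.    ] F [-0.11 -0.99  0.64] T [-0.085  0.056 -0.013] w 25.66 j6 -1.001
```

Gripped (25.7 mm opening). Lift straight up.

```bash
python3 -m inch '[{"x":0,"y":0,"z":8,"ax":0,"ay":0,"az":0,"claw":255},{"x":0,"y":0,"z":15,"ax":0,"ay":0,"az":0,"claw":255},{"x":0,"y":0,"z":15,"ax":0,"ay":0,"az":0,"claw":255},{"x":0,"y":0,"z":15,"ax":0,"ay":0,"az":0,"claw":255},{"x":0,"y":0,"z":0,"ax":0,"ay":0,"az":0,"claw":255}]'; python3 st.py;  python3 -m inch '[{"x":0,"y":0,"z":15,"ax":0,"ay":0,"az":0,"claw":255},{"x":0,"y":0,"z":20,"ax":0,"ay":0,"az":0,"claw":255},{"x":0,"y":0,"z":20,"ax":0,"ay":0,"az":0,"claw":255},{"x":0,"y":0,"z":20,"ax":0,"ay":0,"az":0,"claw":255},{"x":0,"y":0,"z":20,"ax":0,"ay":0,"az":0,"claw":255},{"x":0,"y":0,"z":0,"ax":0,"ay":0,"az":0,"claw":255},{"x":0,"y":0,"z":0,"ax":0,"ay":0,"az":0,"claw":255}]'; python3 st.py
python3 - <<'E'
from cell import ctrl
import pickle
from h import *
p=ctrl.sense()["tool_pos"]
o=[]
for n in("side","top"):
    c=ctrl.camera(n);pickle.dump(c,open(n+"_l.pkl","wb"))
    u,v=map(int,proj(c,p-[0,0,70]));print(n,u-20,v-28)
    o.append(cv2.resize(c["img"][max(v-28,0):v+28,u-20:u+20,::-1],(400,560),interpolation=cv2.INTER_CUBIC))
cv2.imwrite("pics/l1.png",np.hstack(o))
E
```

```text
time: 7.17
tool_pos: [486.6, -289.6, 155.7]
tool_rot: [[-0.001, 0.965, 0.263], [0.002, 0.263, -0.965], [-1.0, -0.0, -0.002]]
wrist_force: [-0.1, -0.6, -1.1]
gripper_width: 25.9
t 7.17 p [ 486.6  -289.56  155.65] yaw 15.22 untilt [-0.0021 -0.0008 -0.    ] F [-0.1  -0.65 -1.1 ] T [-0.127 -0.01  -0.062] w 25.85 j6 -1.001
time: 7.75
tool_pos: [483.5, -287.3, 251.9]
tool_rot: [[-0.006, 0.965, 0.263], [0.006, 0.263, -0.965], [-1.0, -0.004, -0.008]]
wrist_force: [-0.4, -0.6, -0.8]
gripper_width: 25.9
t 7.75 p [ 483.54 -287.25  251.9 ] yaw 15.22 untilt [-0.0063 -0.0063 -0.    ] F [-0.38 -0.62 -0.83] T [-0.005  0.011 -0.041] w 25.89 j6 -1.001
side 292 197
top 335 192
```

View pics/l1.png

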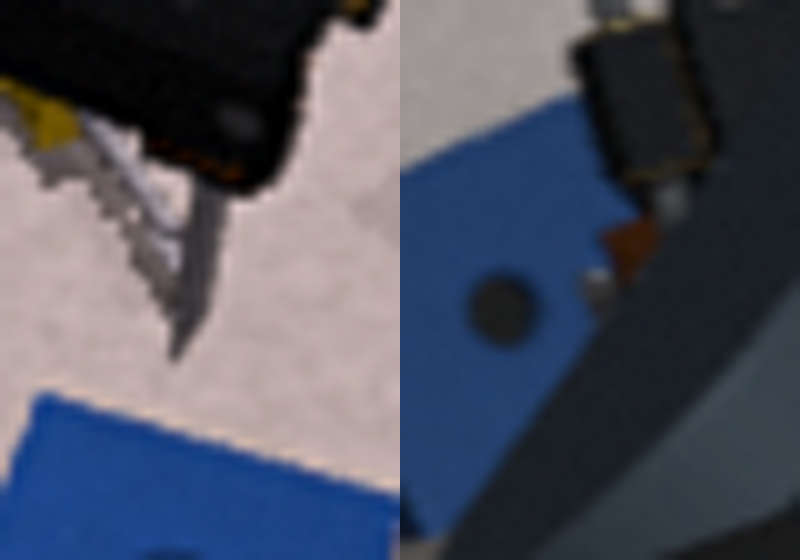

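In l1 the hole shows at right crop (105,310). The side crop shows the bit's bottom edge running from (175,355) to (210,310). That slope matches the blade lying along the jaw direction (15°), so the turn to the slot is -45°. Carry over.

```bash
python3 - <<'E'
import pickle
from h import *
s=pickle.load(open("side_l.pkl","rb"));t=pickle.load(open("top_l.pkl","rb"))
print("bit side",ray(s,292+19.25-.5,197+33.3-.5,163),"hole top",ray(t,335+10.55-.5,192+31.0-.5,76))
E
python3 -m inch '[{"x":4,"y":20,"z":1,"ax":0,"ay":0,"az":-0.04,"claw":255},{"x":6,"y":34,"z":0,"ax":0,"ay":0,"az":-0.08,"claw":255},{"x":6,"y":34,"z":0,"ax":0,"ay":0,"az":-0.08,"claw":255},{"x":6,"y":34,"z":0,"ax":0,"ay":0,"az":-0.08,"claw":255},{"x":6,"y":34,"z":0,"ax":0,"ay":0,"az":-0.08,"claw":255},{"x":6,"y":34,"z":0,"ax":0,"ay":0,"az":-0.08,"claw":255},{"x":6,"y":34,"z":0,"ax":0,"ay":0,"az":-0.08,"claw":255},{"x":6,"y":34,"z":0,"ax":0,"ay":0,"az":-0.08,"claw":255},{"x":6,"y":34,"z":0,"ax":0,"ay":0,"az":-0.08,"claw":255},{"x":6,"y":30,"z":0,"ax":0,"ay":0,"az":-0.06,"claw":255}]'; python3 -m inch '[{"x":0,"y":0,"z":0,"ax":0,"ay":0,"az":0,"claw":255},{"x":0,"y":0,"z":0,"ax":0,"ay":0,"az":0,"claw":255}]'; python3 st.py
```

```text
bit side [ 487.17755641 -283.17469352  163.        ] hole top [ 487.78822014 -290.00469588   76.        ]
time: 8.68
tool_pos: [533.5, 42.9, 235.2]
tool_rot: [[-0.023, 0.865, -0.501], [0.024, -0.501, -0.865], [-0.999, -0.033, -0.009]]
wrist_force: [-0.3, -0.1, -1.3]
gripper_width: 26.0
time: 8.85
tool_pos: [531.8, 49.5, 231.8]
tool_rot: [[-0.03, 0.868, -0.496], [0.027, -0.495, -0.868], [-0.999, -0.039, -0.009]]
wrist_force: [0.1, -0.3, -1.4]
gripper_width: 25.7
t 8.85 p [531.76  49.48 231.83] yaw -29.71 untilt [-0.0271 -0.0295 -0.    ] F [ 0.09 -0.34 -1.38] T [-0.086  0.126  0.017] w 25.68 j6 0.377
```

```bash
python3 -m inch '[{"x":6,"y":12,"z":-5,"ax":-0.014,"ay":-0.015,"az":0,"claw":255},{"x":6,"y":12,"z":-10,"ax":-0.013,"ay":-0.014,"az":0,"claw":255},{"x":3,"y":6,"z":-10,"ax":0,"ay":0,"az":0,"claw":255},{"x":1,"y":2,"z":-5,"ax":0,"ay":0,"az":0,"claw":255},{"x":0,"y":0,"z":0,"ax":0,"ay":0,"az":0,"claw":255},{"x":0,"y":0,"z":0,"ax":0,"ay":0,"az":0,"claw":255},{"x":0,"y":0,"z":0,"ax":0,"ay":0,"az":0,"claw":255}]'; python3 st.py
```

```text
time: 9.43
tool_pos: [544.9, 77.3, 194.3]
tool_rot: [[-0.013, 0.868, -0.497], [-0.002, -0.497, -0.868], [-1.0, -0.01, 0.008]]
wrist_force: [0.1, 0.1, -0.8]
gripper_width: 26.1
t 9.43 p [544.87  77.27 194.33] yaw -29.79 untilt [ 0.0023 -0.0128  0.    ] F [ 0.09  0.13 -0.78] T [-0.095  0.108  0.02 ] w 26.13 j6 0.461
```

```bash
python3 -m inch '[{"x":1.5,"y":2.5,"z":-7,"ax":0.002,"ay":-0.012,"az":0,"claw":255},{"x":1.5,"y":2.5,"z":-6,"ax":0,"ay":0,"az":0,"claw":255},{"x":0,"y":0,"z":0,"ax":0,"ay":0,"az":0,"claw":255},{"x":0,"y":0,"z":0,"ax":0,"ay":0,"az":0,"claw":255}]'; python3 st.py
python3 - <<'E'
from cell import ctrl
import pickle
from h import *
p=ctrl.sense()["tool_pos"]
o=[]
for n in("side","top"):
    c=ctrl.camera(n);pickle.dump(c,open(n+"_m.pkl","wb"))
    u,v=map(int,proj(c,[548,82,80]));print(n,u-20,v-28)
    o.append(cv2.resize(c["img"][v-28:v+28,u-20:u+20,::-1],(400,560),interpolation=cv2.INTER_CUBIC))
cv2.imwrite("pics/m1.png",np.hstack(o))
E
```

```text
time: 9.77
tool_pos: [548.9, 79.4, 182.1]
tool_rot: [[0.001, 0.866, -0.5], [-0.001, -0.5, -0.866], [-1.0, 0.002, 0.0]]
wrist_force: [0.4, -0.2, -1.3]
gripper_width: 25.6
t 9.77 p [548.94  79.42 182.13] yaw -29.98 untilt [0.0011 0.0013 0.    ] F [ 0.39 -0.15 -1.27] T [-0.065  0.138  0.018] w 25.62 j6 0.467
side 200 137
top 182 169
```

View pics/m1.png

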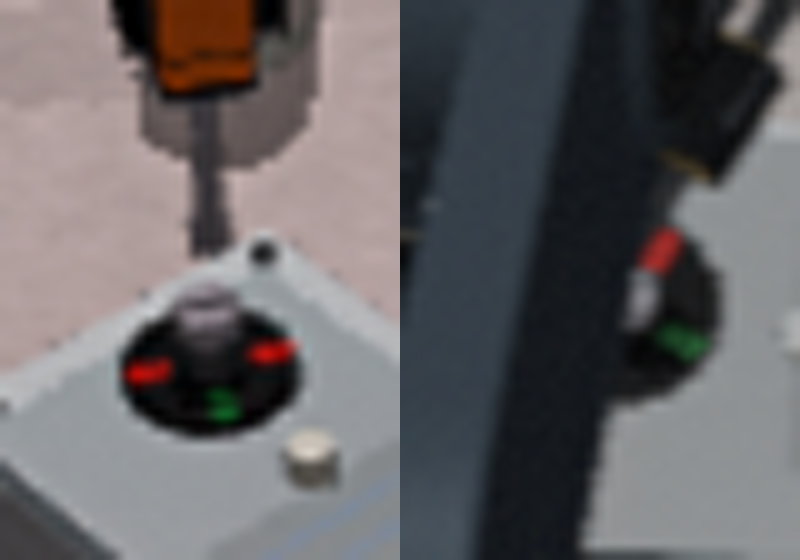

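m1: in the side crop the bit's bottom edge is at about (209,255), above the head at (210,300). Top is occluded by the arm. I'll use side depth to check the shaft's position across the slot.

Run:
```python
import pickle
from h import *
s=pickle.load(open("side_m.pkl","rb"));W=cloud(s)
print("proj bit",proj(s,[548.9,79.4,93.2]),"seen",(200+20.9-.5,137+25.3-.5))
for v in range(147,163): print(v,*[W[v,u].round(1) for u in (219,220,221)])
print("head",[W[v,u].round(1) for v in(166,167,168) for u in (219,221)])
q=W[174:185,205:222].reshape(-1,3)
c0=pickle.load(open("c0.pkl","rb"))["side"];W0=cloud(c0)
A=[W0[v,u] for v in range(185,195) for u in range(230,240)];print("cover z side",np.nanmedian(np.array(A)[:,2]))
```

```text
proj bit (np.float64(221.1880720953516), np.float64(162.6296653637909)) seen (220.4, 161.8)
147 [546.6  82.4 147.7] [545.7  77.1 151.2] [547.4  75.  151.5]
148 [545.9  81.8 145. ] [545.9  77.5 147.5] [550.5  78.9 144.1]
149 [543.5  79.  144.5] [548.1  80.5 141.1] [545.8  73.5 146.4]
150 [544.1  80.1 140.1] [545.3  77.3 141.1] [548.7  77.2 139.2]
151 [544.6  80.9 135.9] [546.   78.3 136.7] [549.1  77.9 135.2]
152 [542.2  78.2 135.4] [546.7  79.4 132.2] [547.3  75.9 133.9]
153 [545.2  82.1 128. ] [545.2  77.9 130.4] [548.2  77.2 129.1]
154 [544.3  81.2 125.5] [547.2  80.5 124.3] [547.1  76.1 126.9]
155 [545.2  82.6 120.7] [546.6  79.9 121.5] [547.1  76.3 123.3]
156 [547.2  85.1 114.5] [544.7  77.9 120.3] [549.6  79.6 116.5]
157 [628.9 184.7   4. ] [546.4  80.2 114.4] [548.2  78.2 114.5]
158 [543.9  81.7 111.3] [545.2  79.  112.2] [546.3  76.1 113.4]
159 [544.2  82.3 107.3] [545.   79.  108.8] [547.8  78.1 107.7]
160 [544.1  82.4 103.6] [548.1  83.  101. ] [548.4  79.  103.3]
161 [543.5  81.9 100.7] [547.7  82.7  97.8] [549.8  80.9  97.7]
162 [545.8  84.9  94. ] [547.4  82.6  94.4] [617.9 163.    3.3]
head [array([549.8,  90.9,  73.1]), array([553.9,  87. ,  73.1]), array([544.9,  85.1,  76.1]), array([550.4,  83. ,  74. ]), array([542.8,  82.8,  75.1]), array([547.2,  79.4,  74.5])]
cover z side 47.18832208749792
```

```bash
python3 -m inch '[{"x":-0.5,"y":1.5,"z":-5,"ax":0.001,"ay":0.001,"az":0,"claw":255},{"x":-0.4,"y":1.3,"z":-4,"ax":0,"ay":0,"az":0,"claw":255},{"x":0,"y":0,"z":0,"ax":0,"ay":0,"az":0,"claw":255},{"x":0,"y":0,"z":0,"ax":0,"ay":0,"az":0,"claw":255},{"x":0,"y":0,"z":0,"ax":0,"ay":0,"az":0,"claw":255}]'; python3 st.py
```

```text
time: 10.28
tool_pos: [548.5, 82.5, 173.2]
tool_rot: [[0.002, 0.866, -0.5], [-0.0, -0.5, -0.866], [-1.0, 0.002, -0.001]]
wrist_force: [-0.4, 0.4, -1.3]
gripper_width: 25.5
t 10.28 p [548.49  82.48 173.23] yaw -29.98 untilt [0.0001 0.002  0.    ] F [-0.43  0.39 -1.32] T [-0.032  0.068 -0.044] w 25.52 j6 0.471
```

```bash
python3 -m inch '[{"x":-0.4,"y":-0.3,"z":-2,"ax":0,"ay":0.002,"az":0,"claw":255},{"x":0,"y":0,"z":-2,"ax":0,"ay":0,"az":0,"claw":255},{"x":0,"y":0,"z":-1.5,"ax":0,"ay":0,"az":0,"claw":255},{"x":0,"y":0,"z":0,"ax":0,"ay":0,"az":0,"claw":255}]' >/dev/null; python3 st.py;python3 -m inch '[{"x":0,"y":0,"z":-1,"ax":0,"ay":0,"az":0,"claw":255},{"x":0,"y":0,"z":0,"ax":0,"ay":0,"az":0,"claw":255}]' >/dev/null; python3 st.py;python3 -m inch '[{"x":0,"y":0,"z":-1,"ax":0,"ay":0,"az":0,"claw":255},{"x":0,"y":0,"z":0,"ax":0,"ay":0,"az":0,"claw":255}]' >/dev/null; python3 st.py;python3 -m inch '[{"x":0,"y":0,"z":-1,"ax":0,"ay":0,"az":0,"claw":255},{"x":0,"y":0,"z":0,"ax":0,"ay":0,"az":0,"claw":255}]' >/dev/null; python3 st.py
```

```text
t 10.62 p [548.23  82.26 167.44] yaw -29.95 untilt [0.0002 0.0003 0.    ] F [-0.29 -0.23 -1.22] T [-0.068  0.055  0.005] w 25.92 j6 0.47
t 10.78 p [548.17  82.26 166.17] yaw -29.96 untilt [0.0002 0.0001 0.    ] F [ 0.25  0.54 -0.91] T [-0.116  0.122  0.003] w 26.3 j6 0.47
t 10.95 p [548.23  82.2  165.11] yaw -29.96 untilt [0.0002 0.0002 0.    ] F [ 0.75 -0.7  -1.01] T [-0.087  0.086 -0.025] w 25.69 j6 0.47
t 11.12 p [548.29  82.22 164.06] yaw -29.96 untilt [0.0002 0.0003 0.    ] F [-0.23  0.78 -0.77] T [-0.079  0.079  0.027] w 25.89 j6 0.47
```

```bash
for i in 1; do python3 -m inch '[{"x":0,"y":0,"z":-1,"ax":0,"ay":0,"az":0,"claw":255},{"x":0,"y":0,"z":0,"ax":0,"ay":0,"az":0,"claw":255}]' >/dev/null; python3 st.py;python3 -m inch '[{"x":0,"y":0,"z":-1,"ax":0,"ay":0,"az":0,"claw":255},{"x":0,"y":0,"z":0,"ax":0,"ay":0,"az":0,"claw":255}]' >/dev/null; python3 st.py;python3 -m inch '[{"x":0,"y":0,"z":-1,"ax":0,"ay":0,"az":0,"claw":255},{"x":0,"y":0,"z":0,"ax":0,"ay":0,"az":0,"claw":255}]' >/dev/null; python3 st.py;python3 -m inch '[{"x":0,"y":0,"z":-1,"ax":0,"ay":0,"az":0,"claw":255},{"x":0,"y":0,"z":0,"ax":0,"ay":0,"az":0,"claw":255}]' >/dev/null; python3 st.py; done
```

```text
t 11.28 p [548.32  82.21 163.  ] yaw -29.96 untilt [0.0002 0.0005 0.    ] F [-0.47 -0.37 -0.83] T [-0.095  0.095  0.005] w 25.95 j6 0.47
t 11.45 p [548.37  82.19 161.94] yaw -29.96 untilt [0.0002 0.0006 0.    ] F [-0.01 -0.48 -1.8 ] T [-0.07   0.084  0.002] w 25.93 j6 0.47
t 11.62 p [548.37  82.2  160.85] yaw -29.96 untilt [0.0003 0.0006 0.    ] F [-0.22  1.12 -1.36] T [-0.107  0.118 -0.02 ] w 25.47 j6 0.47
t 11.78 p [548.37  82.22 159.72] yaw -29.96 untilt [0.0002 0.0006 0.    ] F [-0.45  0.11 -0.26] T [-0.021  0.121  0.009] w 25.65 j6 0.47
```

```bash
for i in 1; do python3 -m inch '[{"x":0,"y":0,"z":-1,"ax":0,"ay":0,"az":0,"claw":255},{"x":0,"y":0,"z":0,"ax":0,"ay":0,"az":0,"claw":255}]' >/dev/null; python3 st.py;python3 -m inch '[{"x":0,"y":0,"z":-1,"ax":0,"ay":0,"az":0,"claw":255},{"x":0,"y":0,"z":0,"ax":0,"ay":0,"az":0,"claw":255}]' >/dev/null; python3 st.py;python3 -m inch '[{"x":0,"y":0,"z":-1,"ax":0,"ay":0,"az":0,"claw":255},{"x":0,"y":0,"z":0,"ax":0,"ay":0,"az":0,"claw":255}]' >/dev/null; python3 st.py; done
```

```text
t 11.95 p [548.39  82.23 158.62] yaw -29.96 untilt [0.0002 0.0006 0.    ] F [ 0.81 -0.15 -1.13] T [-0.087  0.125 -0.014] w 25.59 j6 0.47
t 12.12 p [548.39  82.22 157.51] yaw -29.96 untilt [0.0002 0.0006 0.    ] F [ 0.07  0.55 -0.75] T [-0.098  0.074  0.055] w 25.46 j6 0.47
t 12.28 p [548.39  82.21 156.39] yaw -29.96 untilt [0.0002 0.0006 0.    ] F [ 0.57 -0.17 -0.18] T [-0.062  0.093  0.033] w 25.59 j6 0.47
```

```bash
for i in 1; do python3 -m inch '[{"x":0,"y":0,"z":-1,"ax":0,"ay":0,"az":0,"claw":255},{"x":0,"y":0,"z":0,"ax":0,"ay":0,"az":0,"claw":255}]' >/dev/null; python3 st.py;python3 -m inch '[{"x":0,"y":0,"z":-1,"ax":0,"ay":0,"az":0,"claw":255},{"x":0,"y":0,"z":0,"ax":0,"ay":0,"az":0,"claw":255}]' >/dev/null; python3 st.py; done
```

```text
t 12.45 p [548.6   82.21 156.04] yaw -29.96 untilt [0.0003 0.0011 0.    ] F [-1.88 -1.2   3.9 ] T [-0.081  0.297 -0.025] w 26.09 j6 0.47
t 12.62 p [548.58  82.21 155.9 ] yaw -29.95 untilt [0.0003 0.0013 0.    ] F [-0.9  -0.01  3.78] T [-0.067  0.387  0.03 ] w 25.74 j6 0.47
```

Contact is at TCP z≈156.1 (bit ≈67.3), about 5 mm below the head top seen, so the bit is on the slot floor. Pushing in gradually.

```bash
for i in 1; do python3 -m inch '[{"x":0,"y":0,"z":-1.5,"ax":0,"ay":0,"az":0,"claw":255},{"x":0,"y":0,"z":0,"ax":0,"ay":0,"az":0,"claw":255}]' >/dev/null; python3 st.py;python3 -m inch '[{"x":0,"y":0,"z":-1.5,"ax":0,"ay":0,"az":0,"claw":255},{"x":0,"y":0,"z":0,"ax":0,"ay":0,"az":0,"claw":255}]' >/dev/null; python3 st.py; done
```

```text
t 12.78 p [548.54  82.25 155.11] yaw -29.94 untilt [0.0004 0.0017 0.    ] F [-1.18  0.39  4.56] T [-0.089  0.416 -0.027] w 25.61 j6 0.47
t 12.95 p [548.58  82.24 154.3 ] yaw -29.94 untilt [0.0005 0.0021 0.    ] F [-1.7  -0.59  5.18] T [-0.118  0.51   0.017] w 25.32 j6 0.47
```

```bash
for i in 1; do python3 -m inch '[{"x":0,"y":0,"z":-1.5,"ax":0,"ay":0,"az":0,"claw":255},{"x":0,"y":0,"z":0,"ax":0,"ay":0,"az":0,"claw":255}]' >/dev/null; python3 st.py;python3 -m inch '[{"x":0,"y":0,"z":-1.5,"ax":0,"ay":0,"az":0,"claw":255},{"x":0,"y":0,"z":0,"ax":0,"ay":0,"az":0,"claw":255}]' >/dev/null; python3 st.py;python3 -m inch '[{"x":0,"y":0,"z":-1.2,"ax":0,"ay":0,"az":0,"claw":255},{"x":0,"y":0,"z":0,"ax":0,"ay":0,"az":0,"claw":255}]' >/dev/null; python3 st.py; done
```

```text
t 13.12 p [548.57  82.24 153.69] yaw -29.94 untilt [0.0006 0.0023 0.    ] F [-2.05  0.8   5.87] T [-0.08   0.577 -0.053] w 25.76 j6 0.47
t 13.28 p [548.53  82.27 153.31] yaw -29.93 untilt [0.0007 0.0026 0.    ] F [-1.54  0.83  7.76] T [-0.125  0.557 -0.034] w 25.94 j6 0.47
t 13.45 p [548.51  82.28 153.35] yaw -29.92 untilt [0.0008 0.003  0.    ] F [-2.24 -0.28  7.34] T [-0.095  0.543 -0.02 ] w 26.09 j6 0.47
```

```bash
for i in 1; do python3 -m inch '[{"x":0,"y":0,"z":-2,"ax":0,"ay":0,"az":0,"claw":255},{"x":0,"y":0,"z":0,"ax":0,"ay":0,"az":0,"claw":255}]' >/dev/null; python3 st.py;python3 -m inch '[{"x":0,"y":0,"z":-2,"ax":0,"ay":0,"az":0,"claw":255},{"x":0,"y":0,"z":0,"ax":0,"ay":0,"az":0,"claw":255}]' >/dev/null; python3 st.py; done
```

```text
t 13.62 p [548.46  82.32 152.74] yaw -29.9 untilt [0.0009 0.0033 0.    ] F [-2.56  0.2   7.46] T [-0.097  0.596  0.042] w 25.9 j6 0.47
t 13.78 p [548.48  82.31 152.38] yaw -29.89 untilt [0.0011 0.0039 0.    ] F [-1.72  0.25  8.62] T [-0.113  0.61  -0.018] w 25.59 j6 0.47
```

```bash
python3 -m inch '[{"x":0,"y":0,"z":-2,"ax":0,"ay":0,"az":0,"claw":255},{"x":0,"y":0,"z":0,"ax":0,"ay":0,"az":0,"claw":255}]' >/dev/null; python3 st.py;python3 -m inch '[{"x":0,"y":0,"z":-1.2,"ax":0,"ay":0,"az":-0.07,"claw":255},{"x":0,"y":0,"z":-1,"ax":0,"ay":0,"az":-0.07,"claw":255}]' >/dev/null; python3 st.py; python3 -m inch '[{"x":0,"y":0,"z":-1,"ax":0,"ay":0,"az":-0.07,"claw":255},{"x":0,"y":0,"z":-1,"ax":0,"ay":0,"az":-0.07,"claw":255}]' >/dev/null; python3 st.py
```

```text
t 13.95 p [548.45  82.31 152.25] yaw -29.88 untilt [0.0013 0.0044 0.    ] F [-2.25 -0.68  8.58] T [-0.069  0.785 -0.014] w 25.84 j6 0.47
t 14.12 p [548.68  82.5  152.01] yaw -38.14 untilt [0.0018 0.0055 0.    ] F [-1.81  0.13  8.84] T [ 0.045  0.594 -0.003] w 25.92 j6 0.616
t 14.28 p [548.76  82.71 151.87] yaw -46.55 untilt [0.0025 0.006  0.    ] F [-3.33 -0.26  8.84] T [-0.062  0.795  0.068] w 25.67 j6 0.764
```

```bash
python3 -m inch '[{"x":0,"y":0,"z":-1.3,"ax":0,"ay":-0.003,"az":-0.07,"claw":255},{"x":0,"y":0,"z":-1.3,"ax":0,"ay":-0.003,"az":-0.07,"claw":255}]' >/dev/null; python3 st.py; python3 -m inch '[{"x":0,"y":0,"z":-1,"ax":0,"ay":0,"az":-0.07,"claw":255},{"x":0,"y":0,"z":-1,"ax":0,"ay":0,"az":-0.07,"claw":255}]' >/dev/null; python3 st.py
```

```text
t 14.45 p [548.33  82.88 151.41] yaw -54.95 untilt [0.0038 0.0112 0.    ] F [-4.03  0.25 13.63] T [-0.042  1.061  0.034] w 25.92 j6 0.912
t 14.62 p [548.19  83.04 151.63] yaw -63.35 untilt [0.0055 0.0115 0.    ] F [-3.29 -0.02  9.29] T [-0.077  0.789  0.072] w 25.72 j6 1.061
```

```bash
python3 -m inch '[{"x":0,"y":-0.3,"z":-0.9,"ax":0.002,"ay":0.003,"az":-0.08,"claw":255},{"x":0,"y":-0.3,"z":-0.9,"ax":0.002,"ay":0.003,"az":-0.08,"claw":255}]' >/dev/null; python3 st.py; python3 -m inch '[{"x":0,"y":-0.2,"z":-0.9,"ax":0,"ay":0.002,"az":-0.08,"claw":255},{"x":0,"y":0,"z":-0.9,"ax":0,"ay":0,"az":-0.08,"claw":255}]' >/dev/null; python3 st.py
```

```text
t 14.78 p [548.54  82.85 151.96] yaw -72.93 untilt [0.0026 0.0067 0.    ] F [-1.79  1.13  8.96] T [0.085 0.687 0.045] w 25.32 j6 1.224
t 14.95 p [548.66  83.   152.07] yaw -82.56 untilt [0.0029 0.005  0.    ] F [-2.49  0.25  8.33] T [-0.056  0.782  0.067] w 25.46 j6 1.393
```

```bash
python3 -m inch '[{"x":0,"y":-0.3,"z":-1.2,"ax":0.001,"ay":0.002,"az":-0.08,"claw":255},{"x":0,"y":-0.3,"z":-1.2,"ax":0.001,"ay":0.002,"az":-0.08,"claw":255}]' >/dev/null; python3 st.py; python3 -m inch '[{"x":0,"y":-0.2,"z":-1.1,"ax":0,"ay":0.001,"az":-0.08,"claw":255},{"x":0,"y":0,"z":-1.1,"ax":0,"ay":0,"az":-0.08,"claw":255}]' >/dev/null; python3 st.py
```

```text
t 15.12 p [548.87  82.85 151.6 ] yaw -92.18 untilt [0.0008 0.0018 0.    ] F [-2.92  0.88  9.48] T [0.115 0.781 0.098] w 25.69 j6 1.558
t 15.28 p [548.99  82.98 151.5 ] yaw -101.8 untilt [0.0006 0.0014 0.    ] F [-2.36 -0.55 11.02] T [-0.047  0.94  -0.001] w 25.95 j6 1.726
```

```bash
python3 -m inch '[{"x":-0.2,"y":-0.3,"z":-1,"ax":0,"ay":0.001,"az":-0.08,"claw":255},{"x":-0.2,"y":-0.2,"z":-1,"ax":0,"ay":0,"az":-0.08,"claw":255}]' >/dev/null; python3 st.py; python3 -m inch '[{"x":0,"y":-0.2,"z":-1,"ax":0,"ay":0,"az":-0.07,"claw":255},{"x":0,"y":0,"z":-1,"ax":0,"ay":0,"az":-0.07,"claw":255}]' >/dev/null; python3 st.py
```

```text
t 15.45 p [548.9   82.95 151.63] yaw -111.43 untilt [0.0001 0.0018 0.    ] F [-1.99 -0.4  10.11] T [0.17  0.754 0.01 ] w 25.88 j6 1.894
t 15.62 p [548.88  83.1  151.64] yaw -119.86 untilt [0.0001 0.0025 0.    ] F [-2.13  0.08  9.21] T [-0.03   0.811  0.035] w 25.9 j6 2.041
```

```bash
python3 -m inch '[{"x":0,"y":-0.2,"z":-1,"ax":0,"ay":0.002,"az":-0.06,"claw":255},{"x":0,"y":-0.1,"z":-0.8,"ax":0,"ay":0,"az":-0.05,"claw":255}]' >/dev/null; python3 st.py; python3 -m inch '[{"x":0,"y":0,"z":1,"ax":0,"ay":0,"az":0,"claw":255},{"x":0,"y":0,"z":1,"ax":0,"ay":0,"az":0,"claw":255}]' >/dev/null; python3 st.py; python3 -m inch '[{"x":0,"y":0,"z":1,"ax":0,"ay":0,"az":0,"claw":255},{"x":0,"y":0,"z":1,"ax":0,"ay":0,"az":0,"claw":255}]' >/dev/null; python3 st.py
```

```text
t 15.78 p [548.98  83.1  151.8 ] yaw -126.51 untilt [-0.0001  0.0014  0.    ] F [-2.76  0.86  8.82] T [0.061 0.792 0.04 ] w 26.0 j6 2.157
t 15.95 p [548.87  83.17 155.04] yaw -126.6 untilt [0.0001 0.0017 0.    ] F [-0.75  0.53  4.23] T [0.007 0.623 0.041] w 25.39 j6 2.159
t 16.12 p [548.68  83.24 156.69] yaw -126.59 untilt [0.0001 0.0018 0.    ] F [ 0.37 -0.13 -2.88] T [-0.068  0.033 -0.014] w 25.64 j6 2.159
```

Force fell to zero at TCP ≈156.5, about the original contact height. Lift clear and move toward the stand, turning the yaw back, then check the screw.

```bash
python3 -m inch '[{"x":0,"y":0,"z":2,"ax":0,"ay":0,"az":0,"claw":255},{"x":0,"y":0,"z":3,"ax":0,"ay":0,"az":0,"claw":255},{"x":0,"y":0,"z":8,"ax":0,"ay":0,"az":0,"claw":255},{"x":0,"y":0,"z":15,"ax":0,"ay":0,"az":0,"claw":255},{"x":0,"y":0,"z":18,"ax":0,"ay":0,"az":0,"claw":255},{"x":0,"y":0,"z":18,"ax":0,"ay":0,"az":0,"claw":255},{"x":0,"y":0,"z":18,"ax":0,"ay":0,"az":0.05,"claw":255},{"x":0,"y":-10,"z":15,"ax":0,"ay":0,"az":0.1,"claw":255},{"x":0,"y":-15,"z":5,"ax":0,"ay":0,"az":0.1,"claw":255},{"x":0,"y":-15,"z":0,"ax":0,"ay":0,"az":0.1,"claw":255}]'
python3 -m inch '[{"x":0,"y":-20,"z":1,"ax":0,"ay":0,"az":0.11,"claw":255},{"x":-4,"y":-25,"z":1,"ax":0,"ay":0,"az":0.11,"claw":255},{"x":-6,"y":-25,"z":1,"ax":0,"ay":0,"az":0.11,"claw":255},{"x":-6,"y":-25,"z":1,"ax":0,"ay":0,"az":0.11,"claw":255},{"x":-6,"y":-25,"z":1,"ax":0,"ay":0,"az":0.11,"claw":255},{"x":0,"y":0,"z":0,"ax":0,"ay":0,"az":0,"claw":255},{"x":0,"y":0,"z":0,"ax":0,"ay":0,"az":0,"claw":255}]' >/dev/null; python3 st.py
python3 - <<'E'
from cell import ctrl
from h import *
o=[]
for n in("top","side"):
    c=ctrl.camera(n);u,v=map(int,proj(c,[548,82,65]))
    o.append(cv2.resize(c["img"][v-15:v+15,u-20:u+20,::-1],(400,300),interpolation=cv2.INTER_CUBIC))
cv2.imwrite("pics/n1.png",np.hstack(o))
E
```

```text
time: 16.95
tool_pos: [547.2, 44.8, 264.1]
tool_rot: [[-0.001, -0.268, -0.963], [-0.002, -0.963, 0.268], [-1.0, 0.002, 0.001]]
wrist_force: [-0.5, 1.5, -1.1]
gripper_width: 26.0
t 17.53 p [525.27 -82.2  275.27] yaw -72.28 untilt [0.0025 0.0081 0.    ] F [-0.09 -0.12 -1.07] T [-0.001  0.105  0.025] w 25.43 j6 0.895
```

View pics/n1.png

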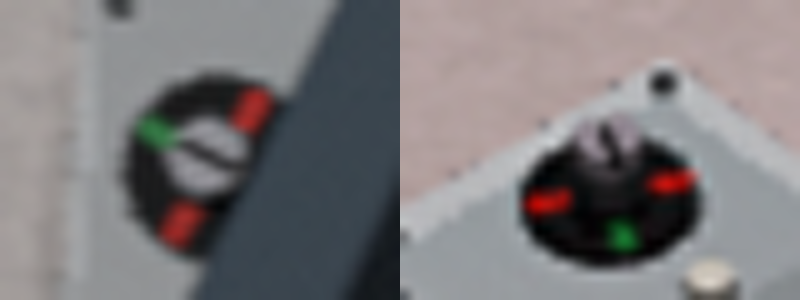

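n1: the slot in the top crop runs from (175,135) to (240,165), along the green marks, with the head up, so it is locked. Return to the stand.

```bash
python3 -m inch '[{"x":-3,"y":-15,"z":-1,"ax":0.002,"ay":0.008,"az":0.11,"claw":255},{"x":-3,"y":-17,"z":-1,"ax":0,"ay":0,"az":0.11,"claw":255},{"x":-3,"y":-17,"z":-1,"ax":0,"ay":0,"az":0.11,"claw":255},{"x":-3,"y":-17,"z":-1,"ax":0,"ay":0,"az":0.11,"claw":255},{"x":-3,"y":-17,"z":-1,"ax":0,"ay":0,"az":0.11,"claw":255},{"x":-3,"y":-17,"z":-1,"ax":0,"ay":0,"az":0.11,"claw":255},{"x":-3,"y":-17,"z":-1,"ax":0,"ay":0,"az":0.11,"claw":255},{"x":-3,"y":-17,"z":-1,"ax":0,"ay":0,"az":0.11,"claw":255},{"x":-3,"y":-17,"z":-1,"ax":0,"ay":0,"az":0.11,"claw":255},{"x":-3,"y":-17,"z":-1,"ax":0,"ay":0,"az":0.11,"claw":255}]' >/dev/null
python3 -m inch '[{"x":-2,"y":-8,"z":-1,"ax":0,"ay":0,"az":0.11,"claw":255},{"x":-2,"y":-8,"z":-1,"ax":0,"ay":0,"az":0.11,"claw":255},{"x":-1,"y":-4,"z":0,"ax":0,"ay":0,"az":0.1,"claw":255},{"x":0,"y":0,"z":0,"ax":0,"ay":0,"az":0.05,"claw":255},{"x":0,"y":0,"z":0,"ax":0,"ay":0,"az":0,"claw":255},{"x":0,"y":0,"z":0,"ax":0,"ay":0,"az":0,"claw":255}]' >/dev/null; python3 st.py
```

```text
t 18.97 p [ 496.11 -256.35  262.33] yaw 17.03 untilt [-0.0059 -0.0057 -0.    ] F [ 0.8   0.31 -1.35] T [-0.067  0.068 -0.016] w 25.89 j6 -0.975
```

```bash
python3 -m inch '[{"x":-4,"y":-15,"z":-10,"ax":-0.006,"ay":-0.006,"az":-0.03,"claw":255},{"x":-4,"y":-15,"z":-15,"ax":0,"ay":0,"az":0,"claw":255},{"x":-1,"y":-4,"z":-10,"ax":0,"ay":0,"az":0,"claw":255},{"x":0,"y":0,"z":-10,"ax":0,"ay":0,"az":0,"claw":255},{"x":0,"y":0,"z":0,"ax":0,"ay":0,"az":0,"claw":255},{"x":0,"y":0,"z":0,"ax":0,"ay":0,"az":0,"claw":255},{"x":0,"y":0,"z":0,"ax":0,"ay":0,"az":0,"claw":255}]' >/dev/null; python3 st.py
```

```text
t 19.55 p [ 489.97 -284.87  215.99] yaw 15.18 untilt [-0.0022  0.0025  0.    ] F [ 0.31 -0.19 -1.5 ] T [-0.044  0.017 -0.036] w 25.63 j6 -0.992
```

```bash
python3 -m inch '[{"x":-1.5,"y":-3,"z":-10,"ax":-0.002,"ay":0.002,"az":0,"claw":255},{"x":-1.2,"y":-2.3,"z":-10,"ax":0,"ay":0,"az":0,"claw":255},{"x":0,"y":0,"z":-10,"ax":0,"ay":0,"az":0,"claw":255},{"x":0,"y":0,"z":0,"ax":0,"ay":0,"az":0,"claw":255},{"x":0,"y":0,"z":0,"ax":0,"ay":0,"az":0,"claw":255},{"x":0,"y":0,"z":0,"ax":0,"ay":0,"az":0,"claw":255}]' >/dev/null; python3 st.py
```

```text
t 20.05 p [ 487.84 -289.48  183.8 ] yaw 15.25 untilt [0.0006 0.0017 0.    ] F [ 0.23 -0.72 -0.93] T [-0.004  0.048  0.048] w 25.82 j6 -0.999
```

```bash
python3 -m inch '[{"x":-0.4,"y":-0.5,"z":-6,"ax":0,"ay":0.001,"az":0,"claw":255},{"x":-0.3,"y":0,"z":-8,"ax":0,"ay":0,"az":0,"claw":255},{"x":-0.2,"y":0,"z":-8,"ax":0,"ay":0,"az":0,"claw":255},{"x":0,"y":0,"z":0,"ax":0,"ay":0,"az":0,"claw":255}]' >/dev/null; python3 st.py; python3 -m inch '[{"x":-0.3,"y":0.1,"z":-6,"ax":0.001,"ay":0.001,"az":0,"claw":255},{"x":-0.3,"y":0.1,"z":-8,"ax":0.001,"ay":0.001,"az":0,"claw":255},{"x":-0.3,"y":0.1,"z":-8,"ax":0,"ay":0,"az":0,"claw":255},{"x":0,"y":0,"z":0,"ax":0,"ay":0,"az":0,"claw":255}]' >/dev/null; python3 st.py
```

```text
t 20.38 p [ 487.39 -290.58  160.68] yaw 15.24 untilt [0.0023 0.0024 0.    ] F [-0.83 -0.11 -0.9 ] T [-0.035  0.027  0.044] w 25.52 j6 -1.0
t 20.72 p [ 486.31 -290.18  135.99] yaw 15.23 untilt [-0.0002 -0.0001 -0.    ] F [-1.05  0.79 -1.58] T [-0.019  0.077  0.007] w 26.12 j6 -1.001
```

```bash
python3 -m inch '[{"x":0.4,"y":0,"z":-8,"ax":0,"ay":0,"az":0,"claw":255},{"x":0.3,"y":0,"z":-8,"ax":0,"ay":0,"az":0,"claw":255},{"x":0,"y":0,"z":-7,"ax":0,"ay":0,"az":0,"claw":255},{"x":0,"y":0,"z":-4,"ax":0,"ay":0,"az":0,"claw":255},{"x":0,"y":0,"z":0,"ax":0,"ay":0,"az":0,"claw":255},{"x":0,"y":0,"z":0,"ax":0,"ay":0,"az":0,"claw":255}]' >/dev/null; python3 st.py; python3 -m inch '[{"x":0,"y":0,"z":-2,"ax":0,"ay":0,"az":0,"claw":255},{"x":0,"y":0,"z":-1,"ax":0,"ay":0,"az":0,"claw":255},{"x":0,"y":0,"z":0,"ax":0,"ay":0,"az":0,"claw":255}]' >/dev/null; python3 st.py
```

```text
t 21.22 p [ 486.9  -289.99  104.96] yaw 15.23 untilt [-0.0012 -0.0011 -0.    ] F [-0.07  0.02  0.15] T [-0.072 -0.002 -0.049] w 25.63 j6 -1.0
t 21.47 p [ 487.25 -290.26  102.12] yaw 15.23 untilt [-0.0005 -0.0003 -0.    ] F [-0.31 -0.45 -1.45] T [-0.095  0.065 -0.018] w 25.63 j6 -1.0
```

```bash
python3 -m inch '[{"x":0,"y":0,"z":-1,"ax":0,"ay":0,"az":0,"claw":255},{"x":0,"y":0,"z":0,"ax":0,"ay":0,"az":0,"claw":255}]' >/dev/null; python3 st.py; python3 -m inch '[{"x":0,"y":0,"z":-0.8,"ax":0,"ay":0,"az":0,"claw":255},{"x":0,"y":0,"z":0,"ax":0,"ay":0,"az":0,"claw":255}]' >/dev/null; python3 st.py
```

```text
t 21.63 p [ 487.5  -290.51  101.51] yaw 15.23 untilt [0.0002 0.0005 0.    ] F [-0.14  0.02 -0.87] T [-0.061  0.045  0.009] w 25.88 j6 -1.0
t 21.8 p [ 487.83 -290.74  101.13] yaw 15.24 untilt [0.001  0.0014 0.    ] F [ 0.32  0.6  -0.33] T [-0.033  0.011 -0.042] w 25.61 j6 -1.0
```

```bash
python3 -m inch '[{"x":0,"y":0,"z":0,"ax":0,"ay":0,"az":0,"claw":160},{"x":0,"y":0,"z":0,"ax":0,"ay":0,"az":0,"claw":120},{"x":0,"y":0,"z":0,"ax":0,"ay":0,"az":0,"claw":60},{"x":0,"y":0,"z":0,"ax":0,"ay":0,"az":0,"claw":0},{"x":0,"y":0,"z":0,"ax":0,"ay":0,"az":0,"claw":0},{"x":0,"y":0,"z":0,"ax":0,"ay":0,"az":0,"claw":0},{"x":0,"y":0,"z":0,"ax":0,"ay":0,"az":0,"claw":0},{"x":0,"y":0,"z":0,"ax":0,"ay":0,"az":0,"claw":0}]' >/dev/null; python3 st.py
python3 -m inch '[{"x":0,"y":0,"z":6,"ax":0,"ay":0,"az":0,"claw":0},{"x":0,"y":0,"z":15,"ax":0,"ay":0,"az":0,"claw":0},{"x":0,"y":0,"z":15,"ax":0,"ay":0,"az":0,"claw":0},{"x":0,"y":0,"z":15,"ax":0,"ay":0,"az":0,"claw":0},{"x":0,"y":0,"z":20,"ax":0,"ay":0,"az":0,"claw":0},{"x":0,"y":0,"z":20,"ax":0,"ay":0,"az":0,"claw":0},{"x":0,"y":0,"z":20,"ax":0,"ay":0,"az":0,"claw":0},{"x":0,"y":0,"z":20,"ax":0,"ay":0,"az":0,"claw":0},{"x":0,"y":0,"z":0,"ax":0,"ay":0,"az":0,"claw":0},{"x":0,"y":0,"z":0,"ax":0,"ay":0,"az":0,"claw":0}]' >/dev/null; python3 st.py
python3 - <<'E'
from cell import ctrl
from h import *
c=ctrl.camera("side");cv2.imwrite("pics/f1.png",cv2.resize(c["img"][130:330,180:420,::-1],(720,600),interpolation=cv2.INTER_CUBIC))
E
```

```text
t 22.47 p [ 488.4  -291.27  102.05] yaw 15.23 untilt [0.0024 0.003  0.    ] F [ 0.41  0.31 -0.54] T [-0.049  0.021  0.014] w 71.41 j6 -1.0
t 23.3 p [ 486.52 -289.6   240.98] yaw 15.23 untilt [0.0006 0.0009 0.    ] F [-0.5  -0.67  0.14] T [-0.065  0.055  0.068] w 87.09 j6 -1.0
```

View pics/f1.png

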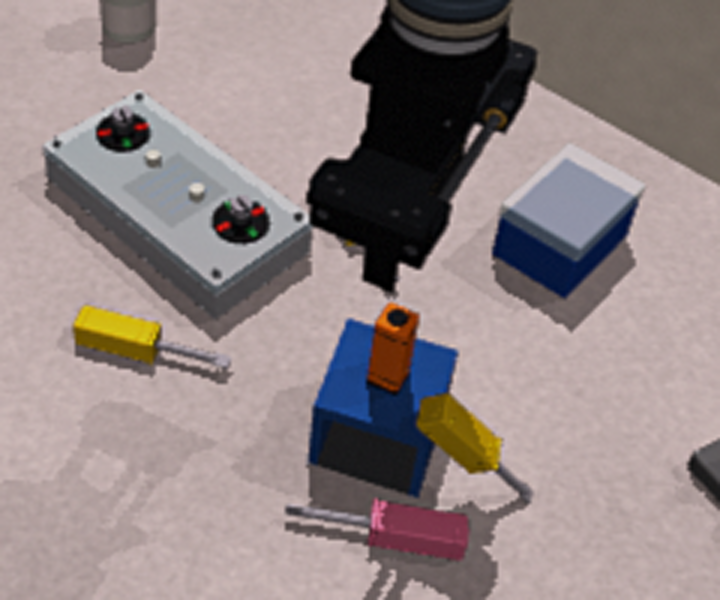

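f1: the driver is upright in the stand at (395,345), the robot is clear and both screws are locked. The look-alikes are lying down. They were standing on their bits at the start, so I'll check earlier stored frames to see when they fell, and check the driver and bystanders numerically.

Run:
```python
from cell import ctrl
from h import *
import pickle
c0=pickle.load(open("c0.pkl","rb"));n={k:ctrl.camera(k) for k in("top","side")}
F={"side0":c0["side"],"side_l(t7.8)":pickle.load(open("side_l.pkl","rb")),"side_now":n["side"],"top0":c0["top"],"top_now":n["top"],"wrist t2.6":pickle.load(open("w2.pkl","rb"))}
for nm,c in F.items():
    W=cloud(c);hsv=cv2.cvtColor(c["img"],cv2.COLOR_RGB2HSV);h,sa,v=[hsv[...,i] for i in range(3)]
    for col,m in {"orange":(h<14)&(h>4)&(sa>180)&(v>60),"yellow":(h>22)&(h<32)&(sa>150)&(v>60),"pink":(h>160)&(sa>80)&(v>90),"blue":(h>105)&(h<125)&(sa>150)}.items():
        k,l,st,ce=cv2.connectedComponentsWithStats(m.astype(np.uint8))
        for i in range(1,k):
            if st[i,4]>=20: print(nm,col,st[i],np.nanmedian(W[l==i],0).round(0),"top",np.nanpercentile(W[l==i][:,2],90).round(0))
```

```text
side0 orange [303 231  17  29 276] [ 477. -294.  125.] top 148.0
side0 yellow [317 199  14  28 232] [ 589. -247.  117.] top 138.0
side0 yellow [255 215  12  28 233] [ 444. -176.  121.] top 137.0
side0 yellow [356 256  17  29 270] [ 518. -410.  125.] top 138.0
side0 pink [268 260  14  28 225] [ 374. -284.  134.] top 138.0
side0 blue [118  28  29  32 666] [823. 931.  59.] top 64.0
side0 blue [214 111  16  13 172] [693. 241.  96.] top 99.0
side0 blue [148 131   5   5  21] [489. 334.  88.] top 91.0
side0 blue [131 137   5   6  24] [437. 341.  90.] top 92.0
side0 blue [153 137   5   5  23] [484. 297.  89.] top 92.0
side0 blue [136 143   6   6  29] [431. 306.  89.] top 91.0
side0 blue [345 198  47  31 478] [ 715. -291.   28.] top 47.0
side0 blue [ 283  237   49   58 1205] [ 470. -299.   77.] top 79.0
side_l(t7.8) yellow [205 232  28  18 321] [397. -78.  27.] top 29.0
side_l(t7.8) yellow [319 262  28  25 374] [ 479. -362.   88.] top 106.0
side_l(t7.8) pink [303 296  33  21 494] [ 432. -372.   26.] top 29.0
side_l(t7.8) blue [118  28  29  32 666] [823. 931.  59.] top 65.0
side_l(t7.8) blue [
[... 2371 characters left out ...]
   5  27] [492. 332.  87.] top 89.0
top_now blue [114 218   7   6  30] [485. 297.  87.] top 89.0
top_now blue [ 96 237   6   5  27] [439. 342.  88.] top 89.0
top_now blue [109 239   7   6  32] [434. 306.  88.] top 90.0
wrist t2.6 orange [240  73  20  33 106] [ 481. -299.  145.] top 146.0
wrist t2.6 yellow [185  87  33  45 741] [ 476. -351.  100.] top 107.0
wrist t2.6 yellow [407 141  54  20 918] [ 648. -111.   25.] top 26.0
wrist t2.6 pink [ 161   53   42   60 1210] [ 435. -369.   25.] top 26.0
wrist t2.6 blue [229  48  44  26 351] [ 456. -288.   75.] top 76.0
wrist t2.6 blue [251  49   6   9  22] [ 450. -276.   74.] top 76.0
wrist t2.6 blue [221  56  70  64 746] [ 493. -284.   75.] top 76.0
```

The look-alikes had already fallen by t=2.6 s, before the gripper came near them. All bystanders are unmoved and the driver is back where it started. Handing in.

```bash
python3 -c "
from cell import ctrl
print(ctrl.finish_job())"; python3 st.py
```

```text
the job is handed in; nothing more can be done
None
the job is handed in; nothing more can be done
```

The open screw is locked and the screwdriver is back upright in its stand; I handed the job in at about 23.5 s of the 72 s allowed. `ctrl.finish_job()` gives no verdict, so this rests on my own checks.

- **Screw:** I felt the slot floor at about 22 mm above the collar's underside, pushed the screw in about 3–4 mm and turned it a bit over 90° clockwise. It sprang back to its original height, and the camera shows the slot along the green marks. The wrist sensor mostly read 9–11 N downward while turning, with one brief peak near 14–15 N.
- **Screwdriver:** it stands in the stand's hole with its handle top at 148 mm, the same as at the start, and the open gripper is well clear above it.
- **Bystanders:** the rack's caps, the jar and the box read within 1–3 mm of where they started.

**Disagreement:** the yellow and pink look-alikes, upright on their bits in the first picture, are now lying over. The wrist picture at 2.6 s already shows two of the yellow ones and the pink one down, when the gripper was still high above them; the third yellow was out of that view and was down by 7.8 s. I conclude they fell on their own. None fell off the work surface, and one yellow is leaning against the stand.

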